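# Make up the saw's feed weight and lift the weight cassette off its balance

## Task

Make up the feed weight for the cut-off saw: put M16 bolts from the worktop, one or two as needed, into the pockets of the cassette on the spring balance until the balance's needle rests between the two raised tabs of its dial with your hand off it. Then pinch the cassette's two opposed side catches together to free it, lift it level with its bolts clear of the balance by at least 6 cm, and finish while still holding it there, motionless; leave the unused bolts standing and the gear, the flange and the tape roll where they are.

Things in the scene. Friction and masses are not known exactly. Their poses are not given: they have to be found in the camera images.
- balance: Grey spring balance fixed on the worktop: housing 96 x 176 x 60 mm high, sloping dial on its -x front (out to 107 mm from the centre). Origin: centre of its underside; x from dial to back, y its long direction. Its sprung steel pan, 84 x 146 mm, is 80 mm above the origin when empty and sinks up to 18.5 mm.
- needle (a joint): Black dial needle, rad: 0 points left as seen from the front, grows clockwise, pi/2 points straight up the slope. 0 up to 200 g on the pan, then +0.6 rad (pan down 4 mm) per bolt. Two raised dark tabs bound the wanted range, 1.21 to 1.93. Starts at 0.3 to 1.0 as the cassette's empty weight differs, so one or two bolts are needed. Swings for about 1 s after a change.
- cassette: Loose aluminium cassette on the pan, 46 (x) x 130 (y) mm, 0.27 to 0.43 kg, heading as the balance. Origin: centre of its underside. Floor 4 mm thick, walls 22 mm high; a centre block, 26 mm (y), 48 mm high, leaves two open pockets 41 x 47 mm. Catch hooks hold it under two keepers of the pan (tops 14.5 mm above the origin) until both catches are pinched in 4 mm or more.
- pocket_left (a point): centre of the floor of the cassette's pocket at +y, 39 mm from the cassette's origin, 4 mm above it
- pocket_right (a point): centre of the floor of the cassette's pocket at -y, 39 mm from the cassette's origin, 4 mm above it
- catch_front_pad (a point): Point on the outer ribbed face of the catch on the cassette's -x side: dark upright plate 24 mm wide (y), 5 mm thick, 4 to 58 mm above the cassette's origin, midway along its length. The point is 44 mm above the origin; untouched, 30 mm from the middle plane: the two faces are 60 mm apart (48 when pinched home)
- catch_back_pad (a point): the same point on the opposed catch, on the cassette's +x side
- catch_front (a joint): how far the -x catch is pushed in, m: 0 sprung out, 0.006 at its stop; springs back with 1.4 to 3.5 N
- catch_back (a joint): how far the +x catch is pushed in, m: 0 sprung out, 0.006 at its stop; springs back with 1.4 to 3.5 N
- gear: small steel spur gear, 40 mm across, 12 mm high, lying on the worktop: leave alone. Origin: centre of its underside
- masking_tape: roll of masking tape, 90 mm across, 24 mm high, lying on the worktop: leave alone. Origin: centre of its underside
- wheel_flange: steel flange ring, 63 mm across, 12 mm high, lying on the worktop: leave alone. Origin: centre of its underside
- bolt_1: One of three equal hexagon bolts M16, 140 g, 48 mm high, standing on its head on the worktop: head 24 x 28 mm and 10 mm high, threaded shank 16 mm thick above it. Origin: centre of the underside of the head, z up along the shank
- bolt_2: Another of three equal hexagon bolts M16, 140 g, 48 mm high, standing on its head on the worktop: head 24 x 28 mm and 10 mm high, threaded shank 16 mm thick above it. Origin: centre of the underside of the head, z up along the shank
- bolt_3: A third of three equal hexagon bolts M16, 140 g, 48 mm high, standing on its head on the worktop: head 24 x 28 mm and 10 mm high, threaded shank 16 mm thick above it. Origin: centre of the underside of the head, z up along the shank
Things that resemble listed ones, but are neither listed nor needed, are in the scene too. Leave any orange or yellow look-alike of the bolt_1 alone.

How it is judged (in metres and radians):
On the way:
1. the needle rests between the tabs under the bolts alone, the cassette still on the pan and the robot touching neither it nor the balance or a bolt (value of joint needle between 1.21 and 1.93 rad and velocity of joint needle between -0.1 and 0.1 rad/s and value of joint each of catch_front, catch_back below 0.002 m and contact force between the arm and cassette below 0.1 N and contact force between the arm and balance below 0.1 N and contact force between the arm and bolt_1 below 0.1 N and contact force between the arm and bolt_2 below 0.1 N and contact force between the arm and bolt_3 below 0.1 N and ((x of bolt_1 in the frame of cassette between -0.024 and 0.024 m and y of bolt_1 in the frame of cassette between -0.066 and 0.066 m and z of bolt_1 in the frame of cassette between -0.002 and 0.05 m) or (x of bolt_2 in the frame of cassette between -0.024 and 0.024 m and y of bolt_2 in the frame of cassette between -0.066 and 0.066 m and z of bolt_2 in the frame of cassette between -0.002 and 0.05 m) or (x of bolt_3 in the frame of cassette between -0.024 and 0.024 m and y of bolt_3 in the frame of cassette between -0.066 and 0.066 m and z of bolt_3 in the frame of cassette between -0.002 and 0.05 m))), for 0.4 s.
At the end, for the whole second after the job is handed in: Fingers hold the cassette by its catches, both pinched in over 4 mm: its origin over 120 mm above the balance's origin, tilt under 0.2 rad, speed under 0.03 m/s, not touching the balance; at least one bolt in it, every other bolt standing on the worktop (tilt under 0.2 rad) (z of cassette in the frame of balance above 0.12 m and angle between cassette's own z axis and vertical below 0.2 rad and linear speed of cassette below 0.03 m/s and value of joint each of catch_front, catch_back above 0.004 m and contact force between the fingers and cassette above 3 N and contact force between cassette and balance below 0.05 N and ((x of bolt_1 in the frame of cassette between -0.024 and 0.024 m and y of bolt_1 in the frame of cassette between -0.066 and 0.066 m and z of bolt_1 in the frame of cassette between -0.002 and 0.05 m) or (x of bolt_2 in the frame of cassette between -0.024 and 0.024 m and y of bolt_2 in the frame of cassette between -0.066 and 0.066 m and z of bolt_2 in the frame of cassette between -0.002 and 0.05 m) or (x of bolt_3 in the frame of cassette between -0.024 and 0.024 m and y of bolt_3 in the frame of cassette between -0.066 and 0.066 m and z of bolt_3 in the frame of cassette between -0.002 and 0.05 m)) and ((x of bolt_1 in the frame of cassette between -0.024 and 0.024 m and y of bolt_1 in the frame of cassette between -0.066 and 0.066 m and z of bolt_1 in the frame of cassette between -0.002 and 0.05 m) or (height (world z) of bolt_1 below 0.03 m and angle between bolt_1's own z axis and vertical below 0.2 rad)) and ((x of bolt_2 in the frame of cassette between -0.024 and 0.024 m and y of bolt_2 in the frame of cassette between -0.066 and 0.066 m and z of bolt_2 in the frame of cassette between -0.002 and 0.05 m) or (height (world z) of bolt_2 below 0.03 m and angle between bolt_2's own z axis and vertical below 0.2 rad)) and ((x of bolt_3 in the frame of cassette between -0.024 and 0.024 m and y of bolt_3 in the frame of cassette between -0.066 and 0.066 m and z of bolt_3 in the frame of cassette between -0.002 and 0.05 m) or (height (world z) of bolt_3 below 0.03 m and angle between bolt_3's own z axis and vertical below 0.2 rad))); the arm keeps its last pose, push and grip.
It fails at once if a bolt falls out of the lifted cassette ((z of cassette in the frame of balance above 0.1 m and height (world z) of bolt_1 above 0.03 m and not (x of bolt_1 in the frame of cassette between -0.024 and 0.024 m and y of bolt_1 in the frame of cassette between -0.066 and 0.066 m and z of bolt_1 in the frame of cassette between -0.002 and 0.05 m)) or (z of cassette in the frame of balance above 0.1 m and height (world z) of bolt_2 above 0.03 m and not (x of bolt_2 in the frame of cassette between -0.024 and 0.024 m and y of bolt_2 in the frame of cassette between -0.066 and 0.066 m and z of bolt_2 in the frame of cassette between -0.002 and 0.05 m)) or (z of cassette in the frame of balance above 0.1 m and height (world z) of bolt_3 above 0.03 m and not (x of bolt_3 in the frame of cassette between -0.024 and 0.024 m and y of bolt_3 in the frame of cassette between -0.066 and 0.066 m and z of bolt_3 in the frame of cassette between -0.002 and 0.05 m))).
It fails at once if the cassette is tipped (angle between cassette's own z axis and vertical above 0.5 rad).
It fails at once if the gear, the flange or the tape roll is displaced by more than 25 mm (distance of any of gear, masking_tape, wheel_flange from where it was at the start of the episode above 0.025 m).
It also fails if it takes over 64 s, if anything falls off the work surface, if the arm or the gripper's body presses on something with over 40 N, if the wrist force passes 120 N, or if a joint passes its speed limit or range.

## Robot

A 6-joint arm with a two-finger parallel gripper is mounted at the origin on a cart in front of the work surface, level with it; the furniture and walls round the work are solid. World frame = base frame: x ahead of the robot, y to its left, z up, the work surface at z = 0. Lengths are in m, angles in degrees, forces in N, time in s.
With the tool pointing down it reaches from about 0.25 to 0.775 m from the base axis. Payload 8.9 kg.
Tool frame: the origin (TCP) lies midway between the tips of the shut fingers; the grasp point (between the pads) lies 19 mm behind it; z points along the fingers, y is the line along which they close (so a half turn about z gives the same grasp; the last joint's range is limited). The gripper opens to 85 mm and grips with 20 to 120 N. Pads are 22 mm wide; open, the fingers measure 114 mm over their backs; the gripper's body (76 mm by 85 mm) begins 54 mm behind the grasp point. The pads swing forward as they close: fully open they stand 13 mm farther back than shut.
Start: joints at [55.331, 16.656, -8.789, 64.555, 0, 82.019], TCP at [0.236, 0.469, 0.231] pointing down, gripper open.
Joint ranges: [-144.48, 144.48], [-52.06, 99.96], [-74.48, 78.29], [-112.23, 115.85], [-86.99, 84.42], [-180, 180]. Speed limits (degrees/s): [127.2, 127.2, 159.86, 180, 180, 180].

## Interface

Orientations are given as a 3x3 rotation matrix whose columns are the frame's x, y, z axes.
In Python, from station import state, read_camera, close_job gives the robot as it stands.
- The arm moves only by the shell command python3 -m inch 'ROWS' [OPENING] [FORCE]. ROWS is JSON, one flat list of numbers, 4 for each row, row after row: the shift along the tool's x, y, z normalised to -1 to 1, where 1 is 50 cm, then the turn about the tool's z normalised to -1 to 1, where 1 is 2 rad. A call has 1 to 5 rows; each row is the pose to reach, as a shift and turn from the pose commanded when the call began, along the tool's axes at that moment; what a row does not reach only later rows make up. A row lasts 1/12 s, in which the tool goes at most 41.7 mm and 7.16 degrees, less where a joint would pass 70% of its speed; a pose out of reach is approached as far as the arm can. A call with a number of a shift or a turn outside -1 to 1 is refused whole. A call with a gripper value outside its range is refused whole. OPENING is the opening, from 0 (shut) to 1 (fully open), set as the call begins (- or left out, the last holds). The fingers move at their own pace and stop on an object; FORCE is the grip in N (left out, the last holds). Time passes only in rows, so rows that repeat a pose let the fingers close. It gives the time, the measured TCP pose, the force, the opening and the grip force at its end, in the units of the state.
- state(): the state, without advancing time (a new reading comes with each control period).
- read_camera(name): name is "side" or "top"; returns a dict with "color" (480x640x3 uint8, red, green, blue), "fx", "fy", "cx", "cy" (pixels), "xyz" and "orientation" of the camera in the world. Camera axes: x right, y up, looking along -z (the intrinsics and any distortion apply to the point x, -y, -z); pixel columns grow to the right and rows downward; lengths in m; the calibration is good to about 2 mm. A picture is of the moment at which its call begins. There is no depth.
- close_job(): hands the job in; it is judged then, once.
The state is a dict: "t": time; "joints": joint angles; "qvel": joint speeds; "tau": joint torques, N m; "tool_pos": TCP position; "tool_rot": TCP orientation; "contact_force": force on the tool from outside, world axes, zero at the start; "moment": the same for the moment, N m; "width": opening from 0.0 (shut) to 1.0 (fully open); "grasp_force": force on a finger pad.
Only numpy, scipy, OpenCV 4.12 (cv2) and the standard library are available. Lean on these libraries where they do the work, as an engineer would, in place of code of your own. Each camera call takes 0.05 s, during which the arm holds its last target. There are 200 camera calls.

## Working session

There is one attempt and no reset: what is moved stays moved. The work goes in short steps, Python scripts to look and compute and a shell command to move; the robot and the scene stay as the last step left them, time stands still between calls to the robot, and variables do not carry over. Pictures are saved under pics/ and viewed, at most 11 in all, crops included, and the job is handed in when it is done.

```bash
ls; mkdir -p pics
cat > h.py <<'E'
import numpy as np,cv2
from station import state,read_camera,close_job
def ray(c,u,v):
    d=np.array([(u-c["cx"])/c["fx"],-(v-c["cy"])/c["fy"],-1.]);R=np.array(c["orientation"]).reshape(3,3)
    return np.array(c["xyz"]),R@d
def onz(c,u,v,z):
    o,d=ray(c,u,v);return o+d*(z-o[2])/d[2]
def proj(c,p):
    R=np.array(c["orientation"]).reshape(3,3);q=R.T@(np.array(p)-c["xyz"])
    return c["cx"]+c["fx"]*q[0]/-q[2],c["cy"]-c["fy"]*q[1]/-q[2]
def tri(c1,p1,c2,p2):
    o1,d1=ray(c1,*p1);o2,d2=ray(c2,*p2)
    s=np.linalg.lstsq(np.c_[d1,-d2],o2-o1,rcond=None)[0]
    a=o1+s[0]*d1;b=o2+s[1]*d2;return (a+b)/2,np.linalg.norm(a-b)
def save(c,n): cv2.imwrite(n,c["color"][:,:,::-1])
E
python3 - <<'E'
from h import *
import pickle
for n in("top","side"):
    c=read_camera(n);save(c,f"pics/{n}0.png");pickle.dump(c,open(n+"0.pkl","wb"))
    print(n,{k:np.round(v,3).tolist() for k,v in c.items() if k!="color"})
print(state())
E
```

```text
pics
top {'fx': 495.945, 'fy': 495.945, 'cx': 314.548, 'cy': 237.152, 'xyz': [0.366, 0.028, 1.257], 'orientation': [[0.001, 0.985, -0.173], [-1.0, 0.006, 0.03], [0.03, 0.173, 0.984]]}
side {'fx': 451.871, 'fy': 451.871, 'cx': 315.336, 'cy': 231.779, 'xyz': [0.436, -0.871, 0.45], 'orientation': [[0.988, 0.066, -0.139], [-0.153, 0.341, -0.928], [-0.013, 0.938, 0.347]]}
{'t': 0.1, 'joints': array([ 5.53305089e+01,  1.66843970e+01, -8.82734783e+00,  6.45558591e+01,
       -3.69908237e-04,  8.20180755e+01]), 'qvel': array([-0.00527247, -0.13622094, -0.00893465, -0.03263534, -0.0326027 ,
        0.02162505]), 'tau': array([ 9.26215143e-04, -5.37978351e+01,  3.31917214e+01,  9.28639434e-03,
       -1.83255415e-04, -2.29732137e-05]), 'tool_pos': array([0.23556092, 0.468732  , 0.23079763]), 'tool_rot': array([[-8.93468821e-01,  4.49124730e-01, -6.65873427e-04],
       [ 4.49125196e-01,  8.93468303e-01, -9.74087850e-04],
       [ 1.57449858e-04, -1.16937766e-03, -9.99999304e-01]]), 'contact_force': array([ 0.21350578, -0.07393693,  0.53526988]), 'moment': array([-0.03524347,  0.03063977, -0.02827517]), 'grasp_force': 0.0, 'width': 1.0001102308084364}
```

View pics/top0.png

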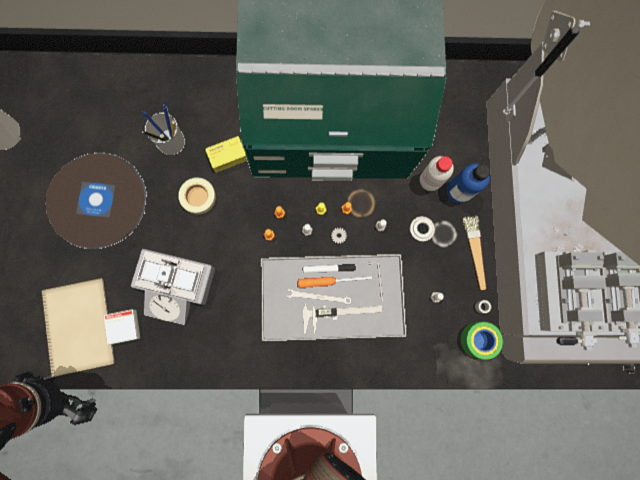

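View pics/side0.png

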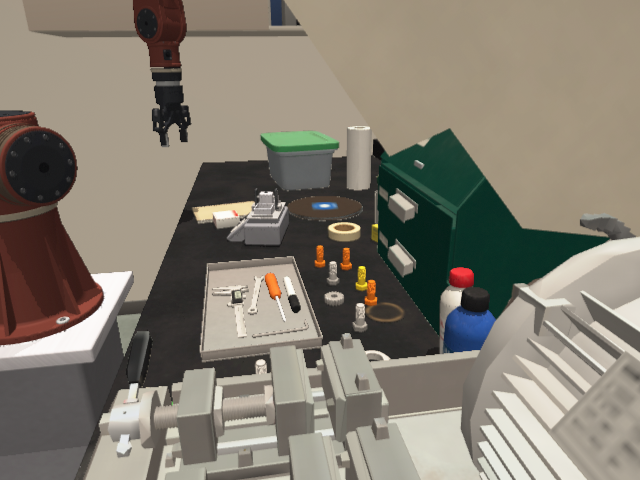

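The top view shows grey bolts at about (307,229), (381,225) and (437,297), and the balance with cassette at about (173,275) with its dial at (165,307). The side view shows those bolts at about (333,272), (360,317) and (261,370), and the balance at (266,215). I'll zoom in on the balance next.

Run:
```python
from h import *
import pickle
t=pickle.load(open("top0.pkl","rb"));s=pickle.load(open("side0.pkl","rb"))
z=lambda im,x,y,w,h,k:cv2.resize(im[y:y+h,x:x+w],None,fx=k,fy=k,interpolation=cv2.INTER_CUBIC)
a=z(t["color"],125,240,100,90,6)
b=z(s["color"],220,180,80,70,2.5)
o=np.zeros((540,800,3),np.uint8);o[:540,:600]=a;o[:b.shape[0],600:800]=b
for i,(u,v) in enumerate([(333,272),(360,317),(261,370)]):
    c=z(s["color"],u-18,v-20,36,40,4);o[180+i*120:180+i*120+120,600:744]=c[:120]
cv2.imwrite("pics/z0.png",o[:,:,::-1])
# grey bright blobs in top
hsv=cv2.cvtColor(t["color"],cv2.COLOR_RGB2HSV)
m=((hsv[...,1]<50)&(hsv[...,2]>110)).astype(np.uint8)
n,l,st,ce=cv2.connectedComponentsWithStats(m)
for i in range(1,n):
    if 15<st[i,4]<300 and 200<ce[i][1]<320 and 220<ce[i][0]<500: print("top",st[i],ce[i].round(1))
hsv=cv2.cvtColor(s["color"],cv2.COLOR_RGB2HSV)
m=((hsv[...,1]<60)&(hsv[...,2]>90)).astype(np.uint8)
n,l,st,ce=cv2.connectedComponentsWithStats(m)
for i in range(1,n):
    if 30<st[i,4]<700 and 250<ce[i][1]<385 and 240<ce[i][0]<400: print("side",st[i],ce[i].round(1))
```

```text
top [465 217  16  22 198] [472.4 228.4]
top [376 219  11  12  94] [380.9 224.6]
top [302 224  11  12  92] [306.9 229.4]
top [331 228  16  16 185] [338.6 235.1]
top [431 292  13  11 102] [436.8 296.4]
top [478 300  13  13 106] [484.1 306.1]
side [327 261  12  24 195] [332.8 273.1]
side [324 291  20  14 225] [333.8 297.6]
side [352 303  15  29 288] [359.8 317.8]
```

View pics/z0.png

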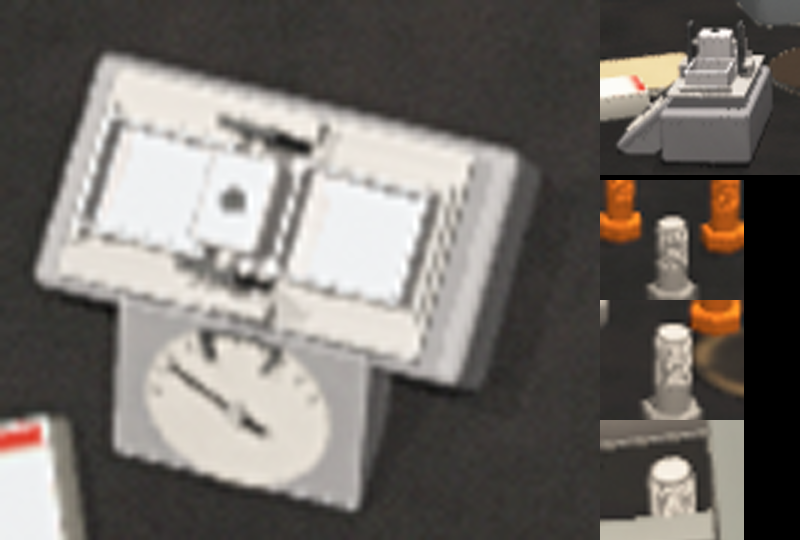

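Run:
```python
from h import *
import pickle
t=pickle.load(open("top0.pkl","rb"));s=pickle.load(open("side0.pkl","rb"))
for n,a,b in[("A",(306.9,229.4),(332.8,273.1)),("B",(380.9,224.6),(359.8,317.8)),("blocktop",(163.7,273),(266,192))]:
    print(n,tri(t,a,s,b)[0].round(4),tri(t,a,s,b)[1].round(4))
for n,a in[("A",(306.9,229.4)),("B",(380.9,224.6)),("C",(436.8,296.4))]:print(n,onz(t,*a,.03).round(4))
print("block z.119",onz(t,163.7,273,.119).round(4))
# pan corners (zoomed), housing corners
Z=lambda p:(125+(p[0]+.5)/6-.5,240+(p[1]+.5)/6-.5)
for z,ps in[(.071,[(112,70),(478,155),(418,362),(52,278)]),(.06,[(105,55),(528,150),(468,385),(38,285)])]:
    q=np.array([onz(t,*Z(p),z) for p in ps]);print(q.round(4).tolist(),q.mean(0).round(4))
    print([np.linalg.norm(q[i]-q[i-1]).round(4) for i in range(4)],[np.degrees(np.arctan2(*(q[i]-q[i-1])[1::-1])).round(1) for i in range(4)])
```

```text
A [0.6041 0.0098 0.0223] 0.0021
B [ 0.6178 -0.1791  0.0209] 0.0013
blocktop [0.4809 0.3358 0.1252] 0.0013
A [0.6015 0.0101 0.03  ]
B [ 0.6152 -0.1774  0.03  ]
C [ 0.4347 -0.3127  0.03  ]
block z.119 [0.4809 0.3374 0.119 ]
[[0.5377, 0.4018, 0.071], [0.5043, 0.2555, 0.071], [0.4224, 0.2757, 0.071], [0.4549, 0.4202, 0.071]] [0.4798 0.3383 0.071 ]
[np.float64(0.0848), np.float64(0.1501), np.float64(0.0844), np.float64(0.1481)] [np.float64(-12.5), np.float64(-102.8), np.float64(166.1), np.float64(77.3)]
[[0.5454, 0.4084, 0.06], [0.5077, 0.2377, 0.06], [0.4139, 0.2579, 0.06], [0.4529, 0.4291, 0.06]] [0.48   0.3333 0.06  ]
[np.float64(0.0947), np.float64(0.1748), np.float64(0.0959), np.float64(0.1756)] [np.float64(-12.6), np.float64(-102.4), np.float64(167.8), np.float64(77.2)]
```

```bash
cat > go.py <<'E'
# python3 go.py x y z [yaw of tool y]: shift in tool units to target
import sys; from h import *
s=state();R=s["tool_rot"];p=s["tool_pos"]
a=[float(v) for v in sys.argv[1:]]
d=R.T@(np.array(a[:3])-p)/.5
print("shift",d.round(4),"mm",(d*500).round(1))
yaw=np.degrees(np.arctan2(R[1,1],R[0,1]))
if len(a)>3: print("turn",np.round(np.radians(yaw-a[3])/2,4))
print("pos",p.round(4),"yaw",yaw.round(2),"t",round(s["t"],2),"F",s["contact_force"].round(1),"w",round(s["width"],3),"grip",round(s["grasp_force"],1),"j6",s["joints"][5].round(1))
E
T='[0,0,0,-0.303,0,0,0,-0.303,0,0,0,-0.303,0,0,0,-0.303,0,0,0,-0.303]'
python3 -m inch '[0,0,0,-0.303,0,0,0,-0.303,0,0,0,-0.303,0,0,0,-0.303,0,0,0,-0.303]' 0.7
python3 -m inch '[0,0,0,-0.303,0,0,0,-0.303,0,0,0,-0.303,0,0,0,-0.303,0,0,0,-0.303]' >/dev/null
python3 -m inch '[0,0,0,-0.303,0,0,0,-0.303,0,0,0,-0.303,0,0,0,-0.303,0,0,0,-0.303]' >/dev/null
python3 go.py 0.603 0.010 0.12 167.4
```

```text
t: 0.52
tool_pos: [0.2356, 0.4689, 0.231]
tool_rot: [[-0.989, -0.146, -0.0], [-0.146, 0.989, -0.001], [0.001, -0.001, -1.0]]
contact_force: [-0.6, -0.3, -0.3]
width: 0.7
grasp_force: 0.0
shift [ 0.7421 -0.9116  0.2222] mm [ 371.1 -455.8  111.1]
turn 0.0039
pos [0.2356 0.4688 0.231 ] yaw 167.84 t 1.35 F [ 0.2 -0.9  0.4] w 0.699 grip 0.0 j6 -22.5
```

```bash
python3 -m inch '[0.247,-0.304,0,0.004,0.247,-0.304,0,0.004,0.247,-0.304,0,0.004,0.247,-0.304,0,0.004,0.247,-0.304,0,0.004]' >/dev/null
python3 -m inch '[0.247,-0.304,0,0,0.247,-0.304,0,0,0.247,-0.304,0,0,0.247,-0.304,0,0,0.247,-0.304,0,0]' >/dev/null
python3 -m inch '[0.247,-0.304,0,0,0.247,-0.304,0,0,0.247,-0.304,0,0,0.247,-0.304,0,0,0.247,-0.304,0,0]' >/dev/null
python3 -m inch '[0,0,0.16,0,0,0,0.16,0,0,0,0.16,0,0,0,0.16,0,0,0,0.16,0]' 0.65 >/dev/null
python3 go.py 0.603 0.010 0.024 167.4
python3 - <<'E'
from h import *
t=read_camera("top");s=read_camera("side")
z=lambda im,x,y,w,h,k:cv2.resize(im[y:y+h,x:x+w],None,fx=k,fy=k,interpolation=cv2.INTER_CUBIC)
cv2.imwrite("pics/a1.png",np.hstack([z(t["color"],260,170,100,120,4),z(s["color"],290,190,100,120,4)])[:,:,::-1])
E
```

```text
shift [-0.0082 -0.0065  0.2581] mm [ -4.1  -3.2 129. ]
turn -0.0031
pos [0.5988 0.0068 0.153 ] yaw 167.04 t 3.02 F [-0.4  0.4  1. ] w 0.65 grip 0.0 j6 -83.4
```

View pics/a1.png

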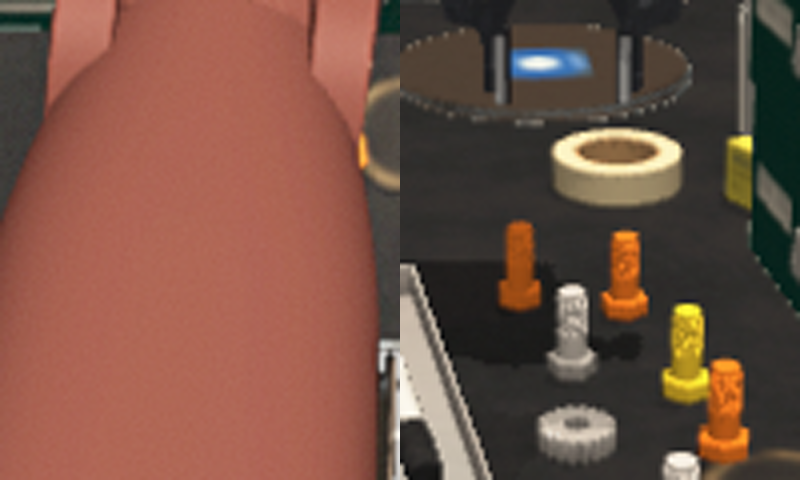

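The side crop shows the grey bolt at zoomed (570,330), between the two fingers at columns 500 and 625. The arm hides it in the top view.

```bash
python3 -m inch '[-0.008,-0.006,0.05,-0.003,-0.008,-0.006,0.11,-0.003,-0.008,-0.006,0.17,-0.003,-0.008,-0.006,0.22,-0.003,-0.008,-0.006,0.264,-0.003]' >/dev/null
python3 -m inch '[0,0,0,0,0,0,0,0]' >/dev/null
python3 go.py 0.603 0.010 0.021 167.4
python3 -m inch '[0,0,0,0,0,0,0,0,0,0,0,0,0,0,0,0,0,0,0,0]' 0 30 >/dev/null
python3 -m inch '[0,0,0,0,0,0,0,0,0,0,0,0,0,0,0,0,0,0,0,0]' >/dev/null
python3 go.py 0.603 0.010 0.021 167.4
```

```text
shift [-0.0003 -0.0013 -0.0014] mm [-0.1 -0.7 -0.7]
turn -0.0001
pos [0.6023 0.01   0.0203] yaw 167.38 t 3.7 F [ 0.4 -0.8  0.7] w 0.653 grip 0.0 j6 -83.4
shift [-0.0005  0.0007 -0.0001] mm [-0.2  0.3 -0. ]
turn -0.0003
pos [0.6033 0.0097 0.021 ] yaw 167.36 t 4.53 F [-0.3  0.4  8.4] w 0.173 grip 30.1 j6 -83.4
```

```bash
python3 -m inch '[0,0,-0.03,0,0,0,-0.1,0,0,0,-0.18,0,0,0,-0.26,0,0,0,-0.34,0]' >/dev/null
python3 go.py 0.489 0.375 0.191 167.4
```

```text
shift [-0.6634  0.3793  0.0012] mm [-331.7  189.6    0.6]
turn -0.0004
pos [0.6014 0.0098 0.1916] yaw 167.36 t 4.95 F [ 1.6  0.5 -1.1] w 0.173 grip 29.5 j6 -83.4
```

```bash
python3 -m inch '[-0.06,0.034,0,0,-0.13,0.074,0,0,-0.2,0.114,0,0,-0.27,0.154,0,0,-0.34,0.194,0,0]' >/dev/null
python3 -m inch '[-0.07,0.04,0,0,-0.14,0.08,0,0,-0.2,0.114,0,0,-0.26,0.149,0,0,-0.32,0.183,0,0]' >/dev/null
python3 -m inch '[0,0,0,0,0,0,0,0,0,0,0,0]' >/dev/null
python3 go.py 0.489 0.375 0.105 167.4
python3 - <<'E'
from h import *
t=read_camera("top");s=read_camera("side")
z=lambda im,x,y,w,h,k:cv2.resize(im[y:y+h,x:x+w],None,fx=k,fy=k,interpolation=cv2.INTER_CUBIC)
cv2.imwrite("pics/a2.png",np.hstack([z(t["color"],120,220,100,120,4),z(s["color"],220,130,100,120,4)])[:,:,::-1])
E
```

```text
shift [-0.0037  0.003   0.1689] mm [-1.8  1.5 84.4]
turn -0.0
pos [0.4901 0.3729 0.1894] yaw 167.4 t 6.03 F [-0.9 -0.9 -0.7] w 0.173 grip 29.8 j6 -46.9
```

View pics/a2.png

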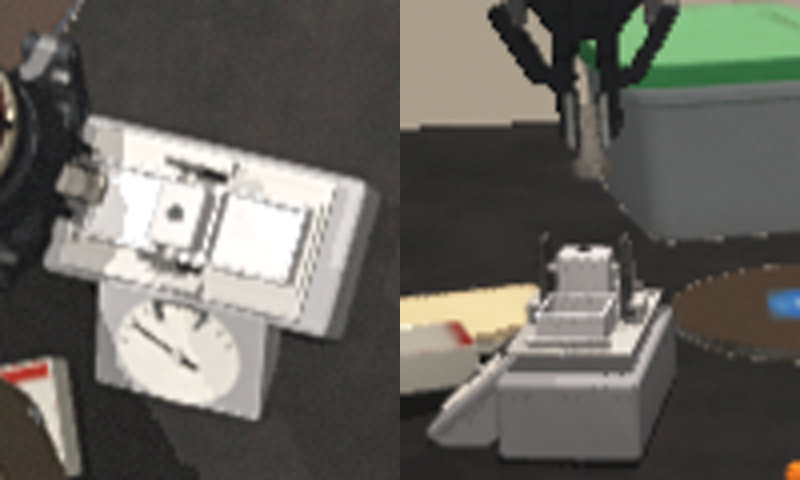

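The bolt is held above the left pocket: top zoomed (80,185), side zoomed (588,150). The needle hasn't moved.

```bash
python3 -m inch '[-0.004,0.003,0.03,0,-0.004,0.003,0.07,0,-0.004,0.003,0.11,0,-0.004,0.003,0.14,0,-0.004,0.003,0.165,0]' >/dev/null
python3 -m inch '[0,0,0,0,0,0,0,0]' >/dev/null
python3 go.py 0.489 0.375 0.095 167.4
python3 -m inch '[0,0,0.006,0,0,0,0.012,0,0,0,0.018,0,0,0,0.022,0,0,0,0.022,0]' >/dev/null
python3 go.py 0.489 0.375 0.095 167.4
python3 - <<'E'
from h import *
t=read_camera("top");s=read_camera("side")
z=lambda im,x,y,w,h,k:cv2.resize(im[y:y+h,x:x+w],None,fx=k,fy=k,interpolation=cv2.INTER_CUBIC)
cv2.imwrite("pics/a3.png",np.hstack([z(t["color"],130,230,100,100,4),z(s["color"],220,150,100,100,4)])[:,:,::-1])
E
```

```text
shift [-0.0015  0.001   0.0234] mm [-0.7  0.5 11.7]
turn -0.0011
pos [0.4893 0.3742 0.1067] yaw 167.27 t 6.72 F [ 0.4  0.4 -1.2] w 0.174 grip 29.7 j6 -46.7
shift [0.001  0.0007 0.0017] mm [0.5 0.4 0.8]
turn -0.0004
pos [0.4895 0.3754 0.0958] yaw 167.36 t 7.13 F [0.3 0.8 0.6] w 0.177 grip 29.9 j6 -46.7
```

View pics/a3.png

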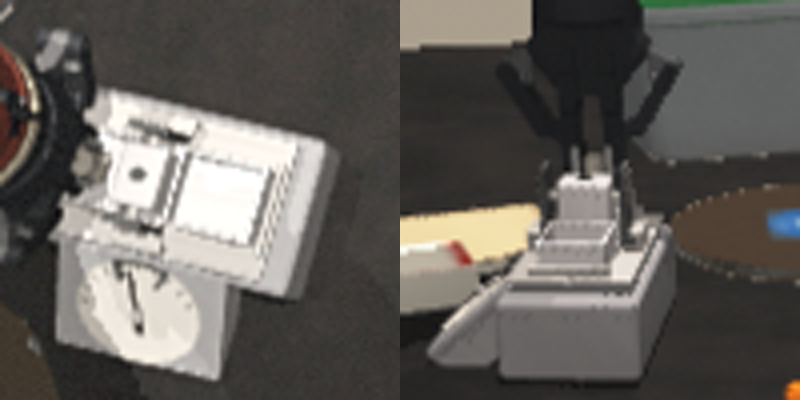

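The needle has swung up to zoomed (122,265), next to the left tab, so the bolt is resting on the pocket floor. I'll release it.

```bash
python3 -m inch '[0,0,0,0,0,0,0,0,0,0,0,0,0,0,0,0,0,0,0,0]' 0.4 >/dev/null
python3 -m inch '[0,0,-0.02,0,0,0,-0.06,0,0,0,-0.12,0,0,0,-0.18,0,0,0,-0.24,0]' 0.6>/dev/null
python3 go.py 0.616 -0.178 0.2 167.4
python3 -m inch '[0.07,-0.02,0,0,0.14,-0.04,0,0,0.21,-0.06,0,0,0.28,-0.08,0,0,0.35,-0.1,0,0]' >/dev/null
python3 go.py 0.616 -0.178 0.2 167.4
python3 - <<'E'
from h import *
t=read_camera("top");s=read_camera("side")
z=lambda im,x,y,w,h,k:cv2.resize(im[y:y+h,x:x+w],None,fx=k,fy=k,interpolation=cv2.INTER_CUBIC)
cv2.imwrite("pics/a4.png",np.hstack([z(t["color"],125,240,90,90,5),z(s["color"],220,180,60,90,5)])[:,:,::-1])
E
```

```text
shift [ 1.0239 -0.49    0.0357] mm [ 512.  -245.    17.9]
turn -0.0003
pos [0.489  0.3752 0.2179] yaw 167.36 t 8.07 F [ 1.6  0.3 -0.1] w 0.602 grip 0.0 j6 -46.7
shift [ 0.6716 -0.3889  0.0336] mm [ 335.8 -194.5   16.8]
turn -0.0001
pos [0.4995 0.1922 0.2168] yaw 167.39 t 8.48 F [ 0.7 -0.4  0.1] w 0.599 grip 0.0 j6 -64.2
```

View pics/a4.png

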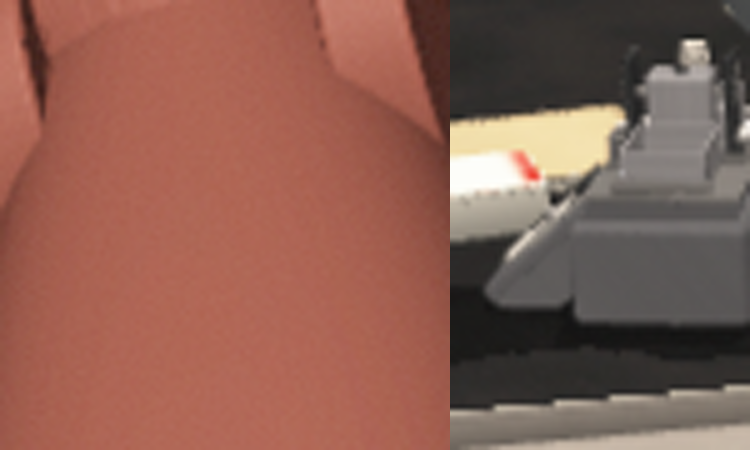

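The bolt stands in the left pocket (side zoomed (693,55)). The arm hides the dial, so I'll move to bolt B and read the needle numerically from there.

```bash
python3 -m inch '[0.07,-0.04,0,0,0.14,-0.08,0,0,0.21,-0.12,0,0,0.28,-0.16,0,0,0.35,-0.2,0,0]' >/dev/null
python3 -m inch '[0.07,-0.04,0,0,0.14,-0.08,0,0,0.21,-0.12,0,0,0.27,-0.16,0,0,0.32,-0.189,0.04,0]' >/dev/null
python3 -m inch '[0,0,0,0,0,0,0,0,0,0,0,0]' >/dev/null
python3 go.py 0.616 -0.178 0.021 167.4
cat > needle.py <<'E'
from h import *
import pickle,sys
def needle(c):
    # dial face: zoomed centre (237,413) of first crop -> pixel (164.5,308.7)
    g=cv2.cvtColor(c["color"],cv2.COLOR_RGB2GRAY).astype(float)
    u0,v0=125+237/6-.5,240+413/6-.5
    th=np.radians(np.arange(-30,211,1)); w=np.radians(13)
    best=[]
    for a in th:
        # left dir (-cos w,-sin w); up-slope dir (sin w,-cos w)*0.9
        r=np.arange(5,11,.5)
        u=u0+r*(-np.cos(a)*np.cos(w)+.9*np.sin(a)*np.sin(w)); v=v0+r*(-np.cos(a)*np.sin(w)-.9*np.sin(a)*np.cos(w))
        best.append(cv2.remap(g.astype(np.float32),u.astype(np.float32)[None],v.astype(np.float32)[None],1).mean())
    i=int(np.argmin(best));return round(float(th[i]),2),round(best[i]),round(np.median(best))
if __name__=="__main__":
    print("t0",needle(pickle.load(open("top0.pkl","rb"))))
    print("now",needle(read_camera("top")))
E
python3 needle.py
```

```text
shift [ 0.0058 -0.001   0.3503] mm [  2.9  -0.5 175.1]
turn -0.0003
pos [ 0.6162 -0.1752  0.1961] yaw 167.36 t 9.67 F [1.  0.9 0.2] w 0.601 grip 0.0 j6 -99.8
t0 (0.42, 130, 217)
now (0.94, 119, 236)
```

One bolt gives a needle reading of about 1.0, so a second is needed. I'll grasp B.

```bash
python3 -m inch '[0.006,-0.001,0.08,0,0.006,-0.001,0.16,0,0.006,-0.001,0.23,0,0.006,-0.001,0.3,0,0.006,-0.001,0.35,0]' 0.65 >/dev/null
python3 -m inch '[0,0,0,0,0,0,0,0]' >/dev/null
python3 -m inch '[0,0,0,0,0,0,0,0,0,0,0,0,0,0,0,0,0,0,0,0]' 0 30 >/dev/null
python3 -m inch '[0,0,0,0,0,0,0,0,0,0,0,0,0,0,0,0,0,0,0,0]' >/dev/null
python3 go.py 0.616 -0.178 0.021 167.4
python3 -m inch '[0,0,-0.03,0,0,0,-0.1,0,0,0,-0.18,0,0,0,-0.26,0,0,0,-0.34,0]' >/dev/null
python3 go.py 0.472 0.299 0.191 167.4
```

```text
shift [-0.0019  0.0033  0.0036] mm [-1.   1.6  1.8]
turn -0.0004
pos [ 0.6174 -0.1793  0.0228] yaw 167.36 t 11.13 F [-0.7  1.4  7.7] w 0.175 grip 29.1 j6 -100.1
shift [-0.8695  0.4896  0.0044] mm [-434.7  244.8    2.2]
turn -0.0004
pos [ 0.6157 -0.1788  0.1933] yaw 167.35 t 11.55 F [ 1.9 -0.7 -1.4] w 0.172 grip 29.5 j6 -100.1
```

```bash
python3 -m inch '[-0.04,0.022,0,0,-0.1,0.056,0,0,-0.17,0.096,0,0,-0.24,0.135,0,0,-0.31,0.175,0,0]' >/dev/null
python3 -m inch '[-0.07,0.039,0,0,-0.14,0.079,0,0,-0.21,0.118,0,0,-0.28,0.158,0,0,-0.34,0.191,0,0]' >/dev/null
python3 -m inch '[-0.06,0.034,0,0,-0.12,0.068,0,0,-0.17,0.096,0,0,-0.2,0.113,0,0,-0.22,0.124,0,0]' >/dev/null
python3 -m inch '[0,0,0,0,0,0,0,0,0,0,0,0]' >/dev/null
python3 go.py 0.472 0.299 0.105 167.4
```

```text
shift [-0.0012  0.0013  0.1719] mm [-0.6  0.6 86. ]
turn -0.0007
pos [0.4725 0.2983 0.191 ] yaw 167.32 t 13.05 F [ 1.1 -0.2 -2.1] w 0.175 grip 29.7 j6 -52.5
```

```bash
python3 -m inch '[0,0.001,0.03,0,0,0.001,0.07,0,0,0.001,0.11,0,0,0.001,0.145,0,0,0.001,0.172,0]' >/dev/null
python3 -m inch '[0,0,0.006,0,0,0,0.012,0,0,0,0.018,0,0,0,0.024,0,0,0,0.026,0]' >/dev/null
python3 -m inch '[0,0,0,0,0,0,0,0]' >/dev/null
python3 go.py 0.472 0.299 0.092 167.4
python3 - <<'E'
from h import *
t=read_camera("top");s=read_camera("side")
from needle import needle; print(needle(t))
z=lambda im,x,y,w,h,k:cv2.resize(im[y:y+h,x:x+w],None,fx=k,fy=k,interpolation=cv2.INTER_CUBIC)
cv2.imwrite("pics/a5.png",np.hstack([z(t["color"],125,240,80,100,5),z(s["color"],220,150,80,100,5)])[:,:,::-1])
E
```

```text
shift [0.0009 0.0002 0.0008] mm [0.4 0.1 0.4]
turn -0.0004
pos [0.4722 0.2994 0.0924] yaw 167.36 t 14.05 F [ 0.5 -0.7  2.3] w 0.172 grip 29.9 j6 -52.5
(1.47, 51, 80)
```

View pics/a5.png

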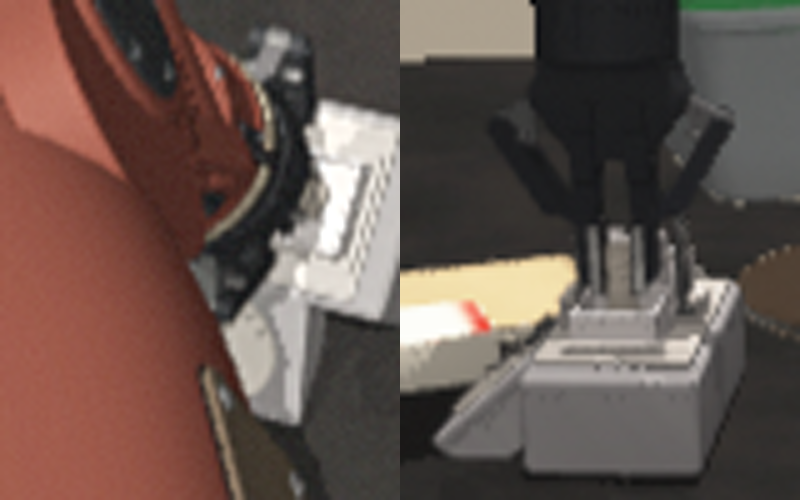

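The bolt is in the right pocket, between the fingers at side zoomed (620,265). I'll release it, move clear and read the dial.

```bash
python3 -m inch '[0,0,0,0,0,0,0,0,0,0,0,0,0,0,0,0,0,0,0,0]' 0.4 >/dev/null
python3 -m inch '[0,0,-0.02,0,0,0,-0.06,0,0,0,-0.12,0,0,0,-0.19,0,0,0,-0.26,0]' 0.6>/dev/null
python3 -m inch '[0.08,0,0,0,0.16,0,0,0,0.24,0,0,0,0.32,0,0,0,0.4,0,0,0]' 1 >/dev/null
python3 -m inch '[0.08,0,0,0,0.16,0,0,0,0.22,0,0,0,0.26,0,0,0,0.3,0,0,0]' >/dev/null
python3 -m inch '[0,0,0,0,0,0,0,0,0,0,0,0,0,0,0,0,0,0,0,0]' >/dev/null
python3 - <<'E'
from h import *
import pickle
t=read_camera("top");s=read_camera("side")
from needle import needle; print(needle(t))
pickle.dump((t,s),open("l.pkl","wb"))
z=lambda im,x,y,w,h,k:cv2.resize(im[y:y+h,x:x+w],None,fx=k,fy=k,interpolation=cv2.INTER_CUBIC)
cv2.imwrite("pics/a6.png",np.hstack([z(t["color"],130,240,90,90,5),z(s["color"],230,180,70,90,5)])[:,:,::-1])
E
python3 go.py 0.4805 0.337 0.25 167.4
```

```text
(1.57, 127, 234)
shift [-0.7762 -0.0018 -0.0563] mm [-388.1   -0.9  -28.2]
turn 0.0003
pos [ 0.3951 -0.0416  0.2218] yaw 167.43 t 16.33 F [0.4 0.1 0.7] w 0.998 grip 0.0 j6 -94.0
```

View pics/a6.png

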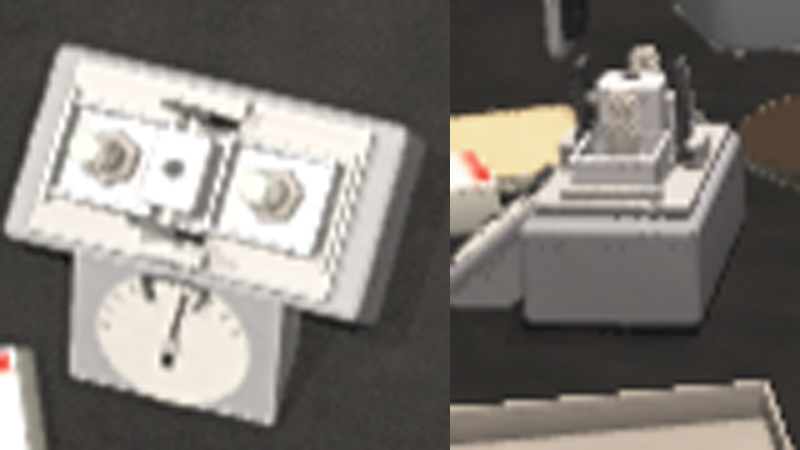

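Both bolts stand in the pockets, and the needle tip at zoomed (183,295) sits between the tabs, reading about 1.57. I'll re-measure the block-top hole at top zoomed (174,167) and side zoomed (630,75).

```bash
python3 - <<'E'
from h import *
import pickle
t,s=pickle.load(open("l.pkl","rb"))
p=tri(t,(164.4,273),s,(265.8,194.8));print(p)
print(onz(t,164.4,273,.112))
# back/front catch tops in side view: zoomed (685,58) back, (580,60) front ; top ends in top view
for n,a,b in[("back",(130+203/5,240+113/5),(230+(685-450)/5,180+58/5)),("front",(130+168/5,240+228/5),(230+(580-450)/5,180+62/5))]:print(n,tri(t,a,s,b))
E
python3 -m inch '[-0.08,0,-0.01,0,-0.16,0,-0.02,0,-0.24,0,-0.03,0,-0.32,0,-0.04,0,-0.4,0,-0.056,0]' >/dev/null
python3 -m inch '[-0.08,-0.001,0,0,-0.16,-0.002,0,0,-0.24,-0.002,0,0,-0.32,-0.002,0,0,-0.376,-0.002,0,0]' >/dev/null
python3 -m inch '[0,0,0,0,0,0,0,0,0,0,0,0]' >/dev/null
python3 go.py 0.481 0.337 0.13 167.4
```

```text
(array([0.48085662, 0.33634761, 0.1172123 ]), np.float64(0.00047258809251824233))
[0.48162015 0.33776301 0.112     ]
back (array([0.50722428, 0.32060689, 0.12844257]), np.float64(0.007022199222946281))
front (array([0.45302192, 0.33430771, 0.12589572]), np.float64(0.0026137268238826147))
shift [-0.0023 -0.001   0.2387] mm [ -1.2  -0.5 119.4]
turn 0.0001
pos [0.4804 0.3361 0.2494] yaw 167.41 t 17.42 F [ 1.1  0.3 -0.1] w 0.999 grip 0.0 j6 -49.6
```

```bash
python3 -m inch '[-0.001,-0.001,0.05,0,-0.002,-0.001,0.1,0,-0.002,-0.001,0.15,0,-0.002,-0.001,0.19,0,-0.002,-0.001,0.23,0]' >/dev/null
python3 -m inch '[0,0,0.02,0,0,0,0.04,0,0,0,0.06,0,0,0,0.08,0,0,0,0.092,0]' >/dev/null
python3 -m inch '[0,0,0,0,0,0,0,0]' >/dev/null
python3 go.py 0.481 0.337 0.088 167.4
python3 needle.py
```

```text
shift [0.0004 0.0013 0.0017] mm [0.2 0.6 0.9]
turn -0.0003
pos [0.4817 0.3371 0.0889] yaw 167.36 t 18.42 F [ 0.3  0.9 -0.3] w 0.996 grip 0.0 j6 -49.5
t0 (0.42, 130, 217)
now (1.57, 102, 184)
```

Clear of contact and in position, so I'll pinch.

```bash
python3 -m inch '[0,0,0,0,0,0,0,0,0,0,0,0,0,0,0,0,0,0,0,0]' 0.3 50 >/dev/null
python3 go.py 0.481 0.337 0.088
python3 -m inch '[0,0,0,0,0,0,0,0,0,0,0,0,0,0,0,0,0,0,0,0]' >/dev/null
python3 go.py 0.481 0.337 0.088
python3 - <<'E'
from h import *
t=read_camera("top");s=read_camera("side")
z=lambda im,x,y,w,h,k:cv2.resize(im[y:y+h,x:x+w],None,fx=k,fy=k,interpolation=cv2.INTER_CUBIC)
cv2.imwrite("pics/a7.png",np.hstack([z(t["color"],130,240,80,90,5),z(s["color"],220,160,80,90,5)])[:,:,::-1])
E
```

```text
shift [0.0009 0.0011 0.0025] mm [0.5 0.6 1.2]
pos [0.4816 0.3373 0.0892] yaw 167.37 t 18.88 F [-2.3  1.3  3.8] w 0.511 grip 54.4 j6 -49.5
shift [0.0009 0.001  0.0024] mm [0.4 0.5 1.2]
pos [0.4816 0.3373 0.0892] yaw 167.37 t 19.3 F [-2.1  0.6  5.8] w 0.509 grip 54.6 j6 -49.5
```

View pics/a7.png

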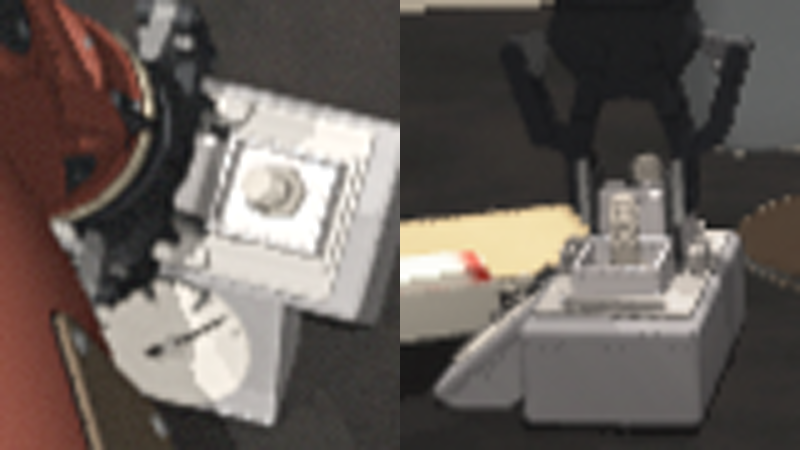

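The fingers hold both catches, and both bolts stand in the cassette (side zoomed (625,225) and (645,165)). The needle has moved further only because the closing fingers push down. I'll lift.

```bash
python3 -m inch '[0,0,-0.005,0,0,0,-0.01,0,0,0,-0.016,0,0,0,-0.022,0,0,0,-0.03,0]' >/dev/null
python3 go.py 0.481 0.337 0.088
python3 -m inch '[0,0,-0.012,0,0,0,-0.026,0,0,0,-0.04,0,0,0,-0.054,0,0,0,-0.068,0]' >/dev/null
python3 -m inch '[0,0,-0.016,0,0,0,-0.034,0,0,0,-0.052,0,0,0,-0.07,0,0,0,-0.088,0]' >/dev/null
python3 -m inch '[0,0,-0.016,0,0,0,-0.032,0,0,0,-0.046,0,0,0,-0.056,0,0,0,-0.06,0]' >/dev/null
python3 -m inch '[0,0,0,0,0,0,0,0,0,0,0,0,0,0,0,0,0,0,0,0]' >/dev/null
python3 go.py 0.481 0.337 0.088
python3 - <<'E'
from h import *
t=read_camera("top");s=read_camera("side")
z=lambda im,x,y,w,h,k:cv2.resize(im[y:y+h,x:x+w],None,fx=k,fy=k,interpolation=cv2.INTER_CUBIC)
cv2.imwrite("pics/a8.png",np.hstack([z(t["color"],110,220,80,120,4),z(s["color"],210,120,110,120,4)])[:,:,::-1])
E
```

```text
shift [-0.0002  0.0011  0.0314] mm [-0.1  0.5 15.7]
pos [0.4815 0.3368 0.1037] yaw 167.36 t 19.82 F [ 0.7  1.4 -4. ] w 0.508 grip 52.4 j6 -49.5
shift [-0.      0.0008  0.2469] mm [ -0.    0.4 123.4]
pos [0.4815 0.3369 0.2114] yaw 167.36 t 21.48 F [ 0.6  0.1 -4.8] w 0.508 grip 52.1 j6 -49.5
```

View pics/a8.png

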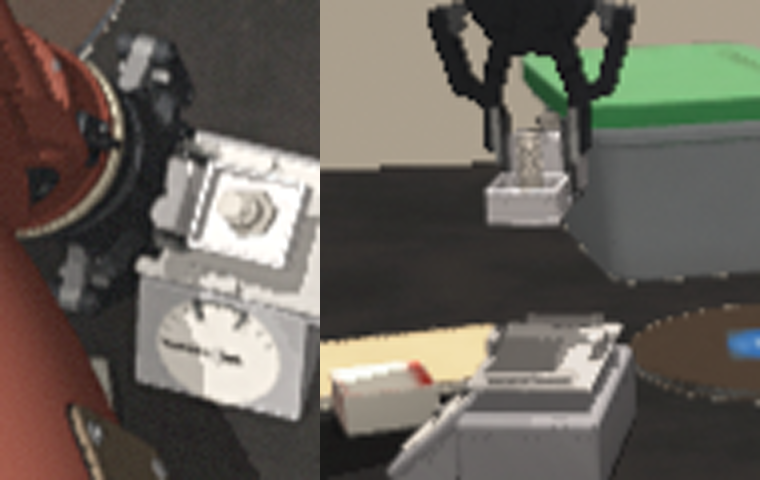

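The cassette is lifted level with its bolts (side zoomed (528,190)). It is well clear of the balance, and the needle is back at zero.

```bash
python3 -c "from station import close_job;print(close_job())"
```

```text
the job is handed in; nothing more can be done
None
```

The job is handed in: two bolts brought the needle to about 1.57 rad, between the tabs with the hand off, and the cassette was lifted level by its pinched catches, about 12 cm up, and is held still there; the hand-in returned no verdict.

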